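# Hang the spice caddy on its keyhole screw

## Task

Pick up the small green caddy by its wooden handle and hang it on the brass screw of the wooden back board: pass the round part of its keyhole over the screw head until the plate lies against the board, then push it straight down until it is fully home on the screw, and let go. Feel your way gently: never press on the screw head with more than about 20 N, nor push down with more than about 25 N; keep the caddy upright, and leave the other things where they are.

Things in the scene. Friction and masses are not known exactly. Their poses are not given: they have to be found in the camera images.
- caddy: Loose green wall caddy, about 0.22 kg, standing upright: back plate 100 wide, 100 high, 5 mm thick with a keyhole; tray reaching 70 mm forward, rim 16 mm high; pale wooden upright handle post in front of the keyhole. Origin: middle of the lower edge of the back face. x points out of the back face (towards the board when hung), y along the plate, z up.
- caddy_handle (a point): Centre of the handle post, 52 mm above the caddy's underside, 36 mm in front of its back face; axes as the caddy. Post 16 mm wide (y), 20 mm deep (x), free to grasp across y from above 30 to 95 mm above the underside; its top is at 105 mm, where a 10 mm wide bridge (98 to 104 mm up) joins it to the plate.
- caddy_hole (a point): Centre of the round hole (18 mm across) of the caddy's keyhole, on the plate's back face, 50 mm above the underside; axes as the caddy. An 8.4 mm wide slot runs up from it.
- caddy_seat (a point): On the back face in the slot, 72 mm above the underside (22 mm above caddy_hole): the screw's axis is here when the slot's closed end rests on the shank, fully home. Steel wedges beside the slot clamp under the sprung head: the last 11 mm or so of the slide down take 5 to 16 N of push; its own weight does not bring it home. Once home it stays.
- stand: Fixed upright wooden board, 170 wide, 165 high, 18 mm thick; foot reaches 10 mm in front. Origin: on the counter under the middle of the front face, which looks along -x (to the robot); z up. Its brass screw: head 15 mm across, 4 mm thick, underside 6.5 and outer face 10.5 mm off the board; shank 6 mm across; the sprung head can be pulled 6 mm further out (6.5 N per mm).
- rail (a point): Centre of the horizontal slot in the flush steel strip on the board's front face, 125 mm above the counter; axes as the stand. The brass screw sticks out of this slot along -x, at exactly this height but anywhere up to 18 mm to either side (y): its place is not reported, only seen or felt. It does not shift along the slot when pushed.
- mug: Green mug with a handle, 96 mm high, bystander behind the work; origin under its middle.
- red_jar: Spice jar with a red cap, 45 mm across, 106 mm high, bystander; origin under its middle.
- brown_jar: Jar with a dark lid, 64 mm across, 99 mm high, bystander; origin under its middle.
- mill: Grey-topped clear shaker, 44 mm across, 90 mm high, bystander; origin under its middle.
- tin: Food tin, 75 mm across, 58 mm high, bystander; origin under its middle.

How it is judged:
By the outcome, as a careful person would: the job done as asked, in the order asked, and still so for the second after the job is handed in, with the robot touching nothing.
It also fails if it takes over 72 s, if anything falls off the work surface, if the arm or the gripper's body presses on something with over 40 N, if the wrist force passes 120 N, or if a joint passes its speed limit or range.

## Robot

A 6-joint arm with a two-finger parallel gripper is mounted at the origin on a cart in front of the work surface, level with it; the furniture and walls round the work are solid. World frame = base frame: x ahead of the robot, y to its left, z up, the work surface at z = 0. Lengths are in mm, angles in rad, forces in N, time in s.
With the tool pointing down it reaches from about 350 to 975 mm from the base axis. Payload 7.1 kg.
Tool frame: the origin (TCP) lies midway between the tips of the shut fingers; the grasp point (between the pads) lies ctrl.grip_point_offset behind it (ctrl.grip_point_offset is the distance from the TCP to the grasp point, in mm); z points along the fingers, y is the line along which they close (so a half turn about z gives the same grasp; the last joint's range is limited). The gripper opens to 88 mm and grips with 3 to 60 N. Pads are 20 mm wide; open, the fingers measure 115 mm over their backs; the gripper's body (75 mm by 178 mm) begins 61 mm behind the grasp point.
Start: joints at [1.172, 0.423, 1.63, -0, 1.089, -0.019], TCP at [231.677, 580.457, 222.675] pointing down, gripper open.
Joint ranges: [-3, 3], [-0.9, 2.11], [0.09, 2.58], [-1.31, 4.45], [0.11, 2.69], [-2.54, 2.54]. Speed limits (rad/s): [2.39, 2.39, 3.01, 3.14, 3.14, 3.14].

## Interface

Orientations are given as a rotation vector (axis times angle).
In Python, from workcell import ctrl, get_image, close_job, finder gives the robot as it stands.
- The arm moves only by the tool servo_tool, never from a script. Its argument "deltas" is a list of rows, each a list of 2 entries, a list of its own where there are three numbers: the shift along the tool's x, y, z in mm, then the turn, a rotation vector about the tool's x, y, z in rad. A call has 1 to 5 rows; each row is the pose to reach, as a shift and turn from the pose commanded when the call began, along the tool's axes at that moment; what a row does not reach only later rows make up. A row lasts 1/12 s, in which the tool goes at most 41.7 mm and 7.16 degrees, less where a joint would pass 70% of its speed; a pose out of reach is approached as far as the arm can. A call with a gripper value outside its range is refused whole. "grip" is the closure, from -1 (fully open) to 1 (shut), so that 0 is half open, set as the call begins (left out, the last holds). The fingers move at their own pace and stop on an object; the grip force is fixed at half the most. Time passes only in rows, so rows that repeat a pose let the fingers close. It gives the time, the measured TCP pose, the force, the opening and the grip force at its end, in the units of the state.
- ctrl.get_obs(): the state, without advancing time (a new reading comes with each control period).
- get_image(name): name is "scene" or "top" or "wrist"; returns a dict with "frame" (384x512x3 uint8, blue, green, red), "depth" (384x512 float32, mm along the optical axis (not along the pixel's ray), 0 where there is no reading), "K" (3x3 intrinsics, pixels), "pose" (4x4, takes a point from camera to world coordinates). Camera axes: x right, y down, z forward; pixel columns grow to the right and rows downward; lengths in mm; the calibration is good to about 2 mm. A picture is of the moment at which its call begins.
- close_job(): hands the job in; it is judged then, once.
Trained networks look in a picture, given as the dict that the camera call returned (one of the last four; its "shot" number tells which), for a name from the list of things; names that differ only in an ending like _2 or _b are one class to them, and where a whole thing is asked for, a point or a joint stands for the part that bears it (a point fixed in the world has none). Each returns a list of dicts, best first, with "score" (0 to 1); they miss things now and then, are a little off and sometimes report something else, mostly with a low value. They report only what shows in the picture. A call takes as long as a camera call.
- finder.search_frame(query, picture): "rect" ([centre column, centre row, width, height] as shares, 0 to 1, of the picture: columns of its width, rows of its height, round what is visible of it).
- finder.silhouettes(query, picture): "mask" (384x512 bool, what is visible of it) and "rect" ([centre column, centre row, width, height] as shares, 0 to 1, of the picture: columns of its width, rows of its height, round what is visible of it).
The state is a dict: "t": time; "qpos": joint angles; "qvel": joint speeds; "joint_torque": joint torques, N m; "ee_pos": TCP position; "orientation": TCP orientation; "ft_force": force on the tool from outside, world axes, zero at the start; "moment": the same for the moment, N m; "width": finger opening in mm; "grasp_force": force on a finger pad.
Only numpy, scipy, OpenCV 4.12 (cv2) and the standard library are available. Lean on these libraries where they do the work, as an engineer would, in place of code of your own. Each camera call takes 0.05 s, during which the arm holds its last target. There are 200 camera calls.

## Working session

There is one attempt and no reset: what is moved stays moved. The work goes in short steps, Python scripts to look and compute and a tool call to move; the robot and the scene stay as the last step left them, time stands still between calls to the robot, and variables do not carry over. Pictures are saved under pics/ and viewed, at most 10 in all, crops included, and the job is handed in when it is done.

Besides the shell and the picture viewer there is one more tool, called after "Emit:" as name([rows], argument=value, ...), one row to a line, values as JSON. servo_tool: Moves the arm, as the interface text tells. Its arguments: {"type":"object","properties":{"deltas":{"type":"array","items":{"type":"array"}},"grip":{"type":"number"}},"required":["deltas"]}

```bash
mkdir -p pics; ls; cat > h.py <<'E'
import numpy as np, cv2
from workcell import ctrl, get_image, close_job, finder
from scipy.spatial.transform import Rotation as R
def pts(p):
    d=p["depth"]; K=np.array(p["K"]); v,u=np.mgrid[0:384,0:512]
    c=np.stack([(u-K[0,2])/K[0,0]*d,(v-K[1,2])/K[1,1]*d,d],-1)
    T=np.array(p["pose"]); w=c@T[:3,:3].T+T[:3,3]; w[d<=0]=np.nan
    return w
def st():
    o=ctrl.get_obs(); print({k:np.round(o[k],3) for k in ("t","qpos","ee_pos","orientation","ft_force","moment","width","grasp_force")})
    return o
E
python3 - <<'E'
from h import *
o=st(); print(ctrl.grip_point_offset)
print(R.from_rotvec(o["orientation"]).as_matrix().round(3))
S=[]
for n in("scene","top"):
    p=get_image(n); S.append(p["frame"]); w=pts(p)
    print(n,np.round(p["pose"],2).tolist(),p["K"][0][0])
    for q in("caddy","caddy_handle","stand"):
        for r in finder.silhouettes(q,p)[:2]:
            m=r["mask"]; x=w[m]; x=x[~np.isnan(x[:,0])]
            print(q,round(r["score"],2),np.round(np.array(r["rect"])*[512,384,512,384]),np.percentile(x,[2,50,98],axis=0).round(0).tolist() if len(x) else 0)
im=np.vstack(S); cv2.imwrite("pics/a.png",cv2.resize(im,(400,600)));cv2.imwrite("pics/s.png",S[0]);cv2.imwrite("pics/t.png",S[1])
E
```

```text
pics
{'t': np.float64(0.0), 'qpos': array([ 1.172,  0.424,  1.631, -0.   ,  1.089, -0.019]), 'ee_pos': array([231.483, 579.968, 221.927]), 'orientation': array([-5.930e-01, -3.085e+00,  2.000e-03]), 'ft_force': array([-0.509,  0.81 , -0.433]), 'moment': array([-0.028, -0.004, -0.032]), 'width': np.float64(87.881), 'grasp_force': np.float64(0.0)}
18.700000000000003
[[-0.929  0.371 -0.001]
 [ 0.371  0.929 -0.001]
 [-0.    -0.001 -1.   ]]
scene [[0.78, -0.38, 0.5, 14.1], [-0.63, -0.45, 0.64, -547.14], [-0.02, -0.81, -0.59, 778.77], [0.0, 0.0, 0.0, 1.0]] 459.80870739881567
caddy 0.9 [195. 201.  40.  58.] [[457.0, 266.0, -1.0], [503.0, 310.0, 24.0], [532.0, 366.0, 102.0]]
caddy_handle 0.65 [198. 200.  44.  52.] [[458.0, 266.0, -1.0], [505.0, 310.0, 24.0], [532.0, 367.0, 102.0]]
stand 0.74 [278. 249.  81.  97.] [[477.0, -54.0, 3.0], [491.0, 7.0, 78.0], [573.0, 111.0, 164.0]]
top [[-0.12, -0.97, 0.2, 418.43], [-0.99, 0.12, -0.03, 185.08], [0.0, -0.21, -0.98, 1025.0], [0.0, 0.0, 0.0, 1.0]] 404.56391125940377
caddy 0.58 [199. 245.  53.  42.] [[464.0, 269.0, 1.0], [501.0, 314.0, 6.0], [531.0, 364.0, 105.0]]
caddy_handle 0.87 [202. 245.  55.  35.] [[463.0, 268.0, 0.0], [501.0, 312.0, 6.0], [532.0, 365.0, 105.0]]
caddy_handle 0.62 [335. 159.  37.  29.] [[645.0, -72.0, 0.0], [676.0, -32.0, 54.0], [709.0, 1.0, 59.0]]
stand 0.82 [323. 219.  86.  52.] [[483.0, -50.0, 8.0], [527.0, 36.0, 14.0], [579.0, 118.0, 166.0]]
stand 0.16 [200. 246.  49.  37.] [[462.0, 269.0, 1.0], [501.0, 313.0, 6.0], [532.0, 364.0, 105.0]]
```

View pics/s.png

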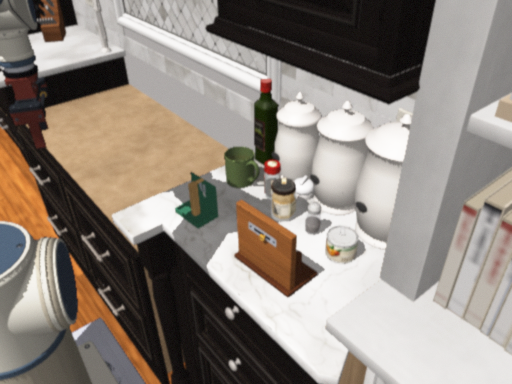

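View pics/t.png

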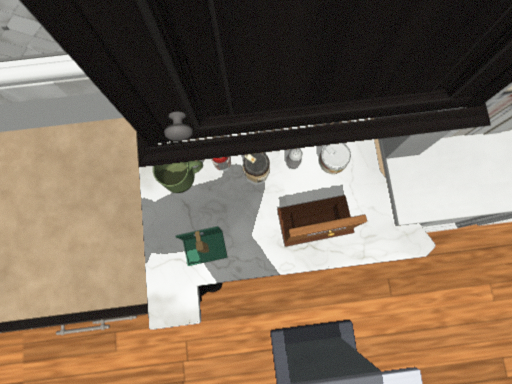

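```bash
cat > m.py <<'E'
from h import *
acc={}
for n in("scene","top"):
    p=get_image(n); w=pts(p)
    r=finder.silhouettes("caddy",p)[0]
    x=w[r["mask"]]; x=x[~np.isnan(x[:,0])]
    top=x[(x[:,2]>95)&(x[:,2]<112)]; print(n,"caddy top",len(top)); print(cv2.minAreaRect(top[:,:2].astype(np.float32)))
    tr=x[x[:,2]>-5]; print(cv2.minAreaRect(tr[:,:2].astype(np.float32)))
    pl=top; 
    r=finder.silhouettes("stand",p)[0]
    x=w[r["mask"]]; x=x[~np.isnan(x[:,0])]
    top=x[(x[:,2]>158)&(x[:,2]<172)]
    print(n,"stand top",len(top),cv2.minAreaRect(top[:,:2].astype(np.float32)))
    f=x[(x[:,2]>30)&(x[:,2]<155)]
    if len(f)>200:
        # front face: robust line in xy
        l=cv2.fitLine(f[:,:2].astype(np.float32),cv2.DIST_HUBER,0,.01,.01).ravel(); print("face line",l,"n",len(f))
        nn=np.array([l[1],-l[0]]); nn*=np.sign(nn[0]); off=(f[:,:2]-l[2:])@nn
        print(np.percentile(off,[1,5,50,95,99]).round(1)); b=f[(off<-5)&(f[:,2]>100)&(f[:,2]<150)]; print("screw",len(b),b.mean(0) if len(b) else 0)
E
python3 m.py
```

```text
scene caddy top 131
((506.0990905761719, 317.2003173828125), (48.44704818725586, 95.70471954345703), 4.356246471405029)
((526.5606079101562, 367.48046875), (242.8381805419922, 115.24706268310547), 57.47575759887695)
scene stand top 496 ((497.0245361328125, 29.998855590820312), (20.3099422454834, 168.1287078857422), 3.586803436279297)
face line [ 7.5503744e-02 -9.9714553e-01  4.8937930e+02  2.4315262e+01] n 2551
[-7.5 -1.8  0.  12.9 57.8]
screw 29 [479.60444892  20.74706972 125.67609147]
top caddy top 210
((509.1016540527344, 316.1630859375), (46.00279998779297, 97.13153076171875), 4.913248538970947)
((497.12664794921875, 316.0079650878906), (70.13658142089844, 99.67269134521484), 5.458810806274414)
top stand top 671 ((500.28460693359375, 31.421241760253906), (18.243635177612305, 168.76278686523438), 4.126140117645264)
face line [ 5.7240013e-02 -9.9836046e-01  4.9390787e+02  2.5394922e+01] n 534
[-11.   -3.1  -0.8  58.4  62. ]
screw 16 [483.90693373  21.98102543 129.18922851]
```

The scene picture shows the caddy at about (197,203), with its post and tray to the left. The stand's face looks towards the robot at about (265,240), with the screw near (262,238). The top view shows the caddy at (203,246) and the board's top edge at (325,230).

I'll move above the handle, near (496,315).

Emit:
servo_tool([
  [[-34, -15, 0], [0, 0, -0.1]],
  [[-70, -30, 0], [0, 0, -0.2]],
  [[-105, -45, 0], [0, 0, -0.3]],
  [[-140, -60, 0], [0, 0, -0.4]],
  [[-172, -74, 0], [0, 0, -0.46]],
])

```text
t: 1.12
ee_pos: [365.1, 446.5, 222.8]
orientation: [-0.134, 3.138, 0.0]
ft_force: [-0.4, 0.5, -0.8]
width: 87.8
grasp_force: 0.0
```

```bash
cat > go.py <<'E'
from h import *
import sys
def delta(target, yaw):   # world TCP target, tool y at yaw+90deg, pointing down
    o=ctrl.get_obs(); M=R.from_rotvec(o["orientation"]).as_matrix()
    c,s=np.cos(yaw),np.sin(yaw)
    T=np.array([[-c,-s,0],[-s,c,0],[0,0,-1]])
    print("shift",(M.T@(np.array(target)-o["ee_pos"])).round(1),"turn",R.from_matrix(M.T@T).as_rotvec().round(4))
if __name__=="__main__":
    a=list(map(float,sys.argv[1:])); st(); delta(a[:3],a[3])
E
python3 go.py 496 315 190 0.087
```

```text
{'t': np.float64(1.117), 'qpos': array([ 0.865,  0.353,  1.739, -0.   ,  1.05 , -0.791]), 'ee_pos': array([365.125, 446.489, 222.806]), 'orientation': array([-0.134,  3.138,  0.   ]), 'ft_force': array([-0.379,  0.483, -0.831]), 'moment': array([0.033, 0.058, 0.025]), 'width': np.float64(87.767), 'grasp_force': np.float64(0.0)}
shift [-119.2 -142.2   32.8] turn [ 0.      0.0003 -0.0015]
```

Emit:
servo_tool([
  [[-25, -29, 0], [0, 0, 0]],
  [[-50, -58, 0], [0, 0, 0]],
  [[-75, -88, 0], [0, 0, 0]],
  [[-100, -118, 0], [0, 0, 0]],
  [[-119, -142, 0], [0, 0, 0]],
])

```text
t: 1.53
ee_pos: [495.8, 313.9, 222.9]
orientation: [-0.125, 3.138, 0.0]
ft_force: [0.2, -0.3, -0.1]
width: 87.8
grasp_force: 0.0
```

```bash
python3 - <<'E'
from h import *
st(); p=get_image("wrist"); w=pts(p); cv2.imwrite("pics/w1.png",p["frame"])
for r in finder.silhouettes("caddy",p)[:1]:
    x=w[r["mask"]]; x=x[~np.isnan(x[:,0])]; print(r["score"],len(x),np.percentile(x,[1,50,99],axis=0).round(0).tolist())
    t=x[(x[:,2]>92)&(x[:,2]<112)].astype(np.float32)
    print(cv2.minAreaRect(t[:,:2]))
    for y0 in range(262,375,8):
        b=t[(t[:,1]>=y0)&(t[:,1]<y0+8)]
        if len(b): print(y0+4,len(b),np.percentile(b[:,0],[2,50,98]).round(1),b[:,2].mean().round(1))
E
```

```text
{'t': np.float64(1.533), 'qpos': array([ 0.544,  0.367,  1.717, -0.   ,  1.057, -1.106]), 'ee_pos': array([495.808, 313.914, 222.914]), 'orientation': array([-0.125,  3.138,  0.   ]), 'ft_force': array([ 0.164, -0.274, -0.095]), 'moment': array([ 0.049, -0.015,  0.04 ]), 'width': np.float64(87.845), 'grasp_force': np.float64(0.0)}
0.74 6028 [[459.0, 268.0, 5.0], [507.0, 317.0, 16.0], [531.0, 368.0, 107.0]]Traceback (most recent call last):
  File "<stdin>", line 6, in <module>
cv2.error: OpenCV(4.12.0) /io/opencv/modules/imgproc/src/convhull.cpp:143: error: (-215:Assertion failed) total >= 0 && (depth == CV_32F || depth == CV_32S) in function 'convexHull'
```

View pics/w1.png

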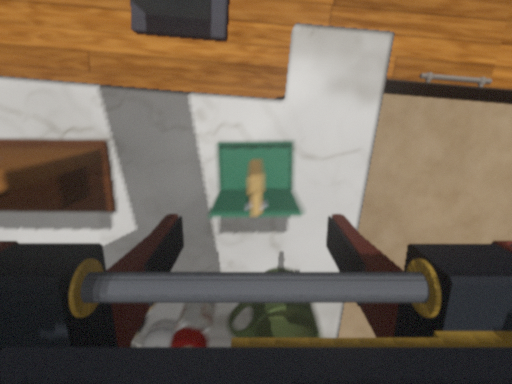

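The wrist view shows the tray at (255,165), with the post's top at about (256,180). The plate's upper edge is at row 205, on the +x side, so the caddy faces the right way.

```bash
python3 - <<'E'
from h import *
p=get_image("wrist"); w=pts(p)
r=finder.silhouettes("caddy",p)[0]
x=w[r["mask"]]; x=x[~np.isnan(x).any(1)]; t=np.ascontiguousarray(x[(x[:,2]>92)&(x[:,2]<112),:2],dtype=np.float32)
print(len(t))
print(cv2.minAreaRect(t.reshape(-1,1,2)))
for y0 in range(262,375,8):
    b=t[(t[:,1]>=y0)&(t[:,1]<y0+8)]
    if len(b): print(y0+4,len(b),np.percentile(b[:,0],[2,50,98]).round(1))
post=t[(t[:,0]<515)]; print("post",np.percentile(post,[1,50,99],axis=0))
E
```

```text
1170
((507.0275573730469, 318.8887634277344), (46.72177505493164, 98.96724700927734), 5.526156902313232)
274 41 [528.9 530.  533.4]
282 54 [528.1 529.4 533.3]
290 56 [527.2 529.3 532.8]
298 62 [526.5 528.1 532.2]
306 71 [485.3 526.6 531.3]
314 289 [484.3 500.4 529.8]
322 296 [483.9 502.5 528.7]
330 49 [523.6 524.9 528.8]
338 58 [522.7 524.2 528.1]
346 54 [522.1 523.7 527.5]
354 56 [521.4 523.1 526.9]
362 56 [520.6 522.6 526.4]
370 28 [520.2 521.9 525.6]
post [[483.81523041 309.32355042]
 [495.74539185 317.67338562]
 [514.45356812 325.25673187]]
```

```bash
python3 go.py 495 317.3 54 0.091
```

```text
{'t': np.float64(1.733), 'qpos': array([ 0.548,  0.367,  1.718,  0.   ,  1.057, -1.101]), 'ee_pos': array([494.207, 315.466, 222.593]), 'orientation': array([ 0.123, -3.139, -0.   ]), 'ft_force': array([-0.012,  1.183, -0.221]), 'moment': array([ 0.02 , -0.001, -0.036]), 'width': np.float64(87.784), 'grasp_force': np.float64(0.0)}
shift [ -1.    1.7 168.6] turn [ 0.0002 -0.0004 -0.0129]
```

Emit:
servo_tool([
  [[-1, 1.7, 35], [0, 0, -0.012]],
  [[-1, 1.7, 72], [0, 0, -0.012]],
  [[-1, 1.7, 110], [0, 0, -0.012]],
  [[-1, 1.7, 145], [0, 0, -0.012]],
  [[-1, 1.7, 168.5], [0, 0, -0.012]],
])

```text
t: 2.15
ee_pos: [492.1, 318.3, 51.1]
orientation: [0.148, -3.135, 0.002]
ft_force: [-0.3, -1.2, 0.8]
width: 88.0
grasp_force: 0.0
```

Emit:
servo_tool([
  [[0, 0, 0], [0, 0, 0]],
  [[0, 0, 0], [0, 0, 0]],
  [[0, 0, 0], [0, 0, 0]],
  [[0, 0, 0], [0, 0, 0]],
  [[0, 0, 0], [0, 0, 0]],
], grip=1)

```text
t: 2.57
ee_pos: [495.8, 318.7, 56.2]
orientation: [-0.145, 3.135, 0.003]
ft_force: [-0.6, -1.0, -0.4]
width: 58.3
grasp_force: 0.0
```

Emit:
servo_tool([
  [[0, 0, 0], [0, 0, 0]],
  [[0, 0, 0], [0, 0, 0]],
  [[0, 0, 0], [0, 0, 0]],
  [[0, 0, 0], [0, 0, 0]],
  [[0, 0, 0], [0, 0, 0]],
])

```text
t: 2.98
ee_pos: [494.9, 317.7, 54.3]
orientation: [-0.145, 3.138, 0.0]
ft_force: [-0.1, 0.2, 0.6]
width: 24.4
grasp_force: 0.0
```

```bash
python3 - <<'E'
from h import *
st()
E
```

```text
{'t': np.float64(2.983), 'qpos': array([ 0.55 ,  0.605,  1.802, -0.   ,  0.735, -1.112]), 'ee_pos': array([494.908, 317.688,  54.281]), 'orientation': array([-0.145,  3.138,  0.   ]), 'ft_force': array([-0.064,  0.234,  0.633]), 'moment': array([0.036, 0.014, 0.055]), 'width': np.float64(24.444), 'grasp_force': np.float64(0.0)}
```

Emit:
servo_tool([
  [[0, 0, 0], [0, 0, 0]],
  [[0, 0, 0], [0, 0, 0]],
  [[0, 0, 0], [0, 0, 0]],
  [[0, 0, 0], [0, 0, 0]],
])

```text
t: 3.32
ee_pos: [494.8, 317.7, 54.1]
orientation: [0.145, -3.138, 0.0]
ft_force: [-0.2, -0.6, -0.5]
width: 15.3
grasp_force: 30.0
```

Emit:
servo_tool([
  [[0, 0, -6], [0, 0, 0]],
  [[0, 0, -20], [0, 0, 0]],
  [[0, 0, -45], [0, 0, 0]],
  [[0, 0, -75], [0, 0, 0]],
  [[0, 0, -95], [0, 0, 0]],
])

```text
t: 3.73
ee_pos: [495.1, 317.9, 151.3]
orientation: [-0.145, 3.137, 0.001]
ft_force: [-0.4, -0.2, -1.1]
width: 16.2
grasp_force: 30.0
```

```bash
cat > screw.py <<'E'
from h import *
o=st()
for n in ("scene","top"):
    p=get_image(n); w=pts(p); K=np.array(p["K"]); T=np.array(p["pose"])
    r=finder.silhouettes("stand",p)[0]
    # board corner region crop, enlarged
    uv=lambda q:(lambda c:(K@c/c[2])[:2])(T[:3,:3].T@(np.array(q)-T[:3,3]))
    c=uv([484,24,125]); print(n,c)
    u,v=c.astype(int); S=40
    np.save(f"pics/{n}.npy",p["frame"])
    cr=p["frame"][v-S:v+S,u-S:u+S]; cv2.imwrite(f"pics/c_{n}.png",cv2.resize(cr,(560,560),interpolation=cv2.INTER_CUBIC))
    x=w[r["mask"]]; x=x[~np.isnan(x).any(1)]
    t=np.ascontiguousarray(x[(x[:,2]>160)&(x[:,2]<170),:2],dtype=np.float32); print("top",len(t),cv2.minAreaRect(t.reshape(-1,1,2)))
    f=x[(x[:,2]>35)&(x[:,2]<155)&(x[:,0]<505)&(x[:,0]>470)].astype(np.float32)
    l=cv2.fitLine(np.ascontiguousarray(f[:,:2]).reshape(-1,1,2),cv2.DIST_WELSCH,0,.01,.01).ravel(); nn=np.array([-l[1],l[0]]); nn*=np.sign(nn[0])
    off=(f[:,:2]-l[2:])@nn; print("n",len(f),l.round(4),"yaw",np.arctan2(nn[1],nn[0]).round(4),np.percentile(off,[1,5,50,95]).round(1))
    b=f[off<-5]; print(b[b[:,2]>110].round(0).tolist()[:40])
    np.savez(f"pics/{n}.npz",w=w)
E
python3 screw.py
```

```text
{'t': np.float64(3.733), 'qpos': array([ 0.551,  0.46 ,  1.764,  0.   ,  0.917, -1.112]), 'ee_pos': array([495.11 , 317.905, 151.315]), 'orientation': array([-1.450e-01,  3.137e+00,  1.000e-03]), 'ft_force': array([-0.397, -0.175, -1.082]), 'moment': array([ 0.098, -0.008, -0.009]), 'width': np.float64(16.186), 'grasp_force': np.float64(29.999)}
scene [262.12732818 236.19895115]
top 0 ((0.0, 0.0), (0.0, 0.0), 0.0)Traceback (most recent call last):
  File "screw.py", line 15, in <module>
    l=cv2.fitLine(np.ascontiguousarray(f[:,:2]).reshape(-1,1,2),cv2.DIST_WELSCH,0,.01,.01).ravel(); nn=np.array([-l[1],l[0]]); nn*=np.sign(nn[0])
      ~~~~~~~~~~~^^^^^^^^^^^^^^^^^^^^^^^^^^^^^^^^^^^^^^^^^^^^^^^^^^^^^^^^^^^^^^^^^^^^^^^^^
cv2.error: OpenCV(4.12.0) /io/opencv/modules/imgproc/src/linefit.cpp:50: error: (-215:Assertion failed) count > 0 in function 'fitLine2D_wods'
```

```bash
sed -i 's/^    r=finder.*$//; s/^    x=w\[r\["mask"\]\]; x=x.*$/    x=w.reshape(-1,3); x=x[~np.isnan(x).any(1)]; x=x[(x[:,0]>465)\&(x[:,0]<525)\&(x[:,1]>-60)\&(x[:,1]<120)\&(x[:,2]>20)]/' screw.py; python3 screw.py
```

```text
{'t': np.float64(3.833), 'qpos': array([ 0.551,  0.458,  1.762,  0.   ,  0.915, -1.112]), 'ee_pos': array([496.788, 318.958, 152.806]), 'orientation': array([-0.145,  3.133,  0.005]), 'ft_force': array([ 0.601, -0.052, -2.724]), 'moment': array([ 0.057,  0.002, -0.002]), 'width': np.float64(15.599), 'grasp_force': np.float64(29.999)}
scene [262.12732818 236.19895115]
top 464 ((496.7175598144531, 30.869693756103516), (20.38089942932129, 169.40403747558594), 3.856717586517334)
n 2290 [ 7.340000e-02 -9.973000e-01  4.893176e+02  2.480510e+01] yaw 0.0735 [-8.4 -1.7  0.   2.4]
[[480.0, 26.0, 129.0], [481.0, 24.0, 130.0], [482.0, 22.0, 131.0], [478.0, 27.0, 127.0], [478.0, 24.0, 129.0], [477.0, 20.0, 132.0], [481.0, 18.0, 131.0], [478.0, 27.0, 124.0], [478.0, 24.0, 126.0], [480.0, 23.0, 125.0], [478.0, 17.0, 131.0], [481.0, 18.0, 128.0], [479.0, 29.0, 119.0], [480.0, 26.0, 121.0], [478.0, 20.0, 126.0], [477.0, 16.0, 129.0], [480.0, 17.0, 127.0], [483.0, 17.0, 125.0], [480.0, 27.0, 117.0], [480.0, 23.0, 120.0], [480.0, 20.0, 122.0], [479.0, 15.0, 126.0], [481.0, 14.0, 126.0], [477.0, 19.0, 122.0], [478.0, 17.0, 122.0], [479.0, 15.0, 123.0], [481.0, 21.0, 115.0]]
top [328.96322731 233.62376549]
top 667 ((500.3247985839844, 31.557281494140625), (18.24216079711914, 168.6026153564453), 4.145789623260498)
n 296 [ 6.960000e-02 -9.976000e-01  4.914202e+02  3.274320e+01] yaw 0.0697 [-10.1  -4.8   0.    7.8]
[[487.0, 22.0, 128.0], [487.0, 20.0, 128.0], [485.0, 25.0, 131.0], [485.0, 23.0, 132.0], [484.0, 21.0, 133.0], [484.0, 19.0, 134.0], [484.0, 16.0, 130.0], [484.0, 28.0, 124.0], [483.0, 27.0, 129.0], [483.0, 25.0, 131.0], [482.0, 23.0, 131.0], [482.0, 21.0, 132.0], [482.0, 19.0, 131.0], [482.0, 15.0, 122.0], [481.0, 27.0, 125.0]]
```

```bash
python3 -c "
import cv2,numpy as np
a=cv2.imread('pics/c_scene.png');b=cv2.imread('pics/c_top.png');cv2.imwrite('pics/c.png',cv2.resize(np.hstack([a,b]),(800,400)))"
```

```text
(no output)
```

View pics/c.png

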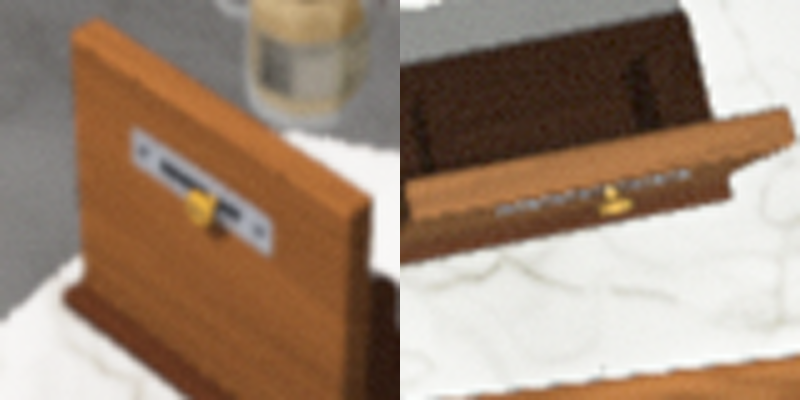

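The crops show the brass screw at (200,208) of the left one, a little right of the middle of its slot, and at (615,200) of the right one. Both agree on y ≈ 21.5 and z ≈ 125. I'll move to about 30 mm in front of the head, backing off in x first.

```bash
python3 go.py 410 250 152 0.072;python3 go.py 413.7 17 152 0.072
```

```text
{'t': np.float64(3.933), 'qpos': array([ 0.551,  0.462,  1.766,  0.   ,  0.913, -1.112]), 'ee_pos': array([494.624, 317.612, 149.09 ]), 'orientation': array([-0.145,  3.138,  0.   ]), 'ft_force': array([ 0.031,  0.244, -3.091]), 'moment': array([0.024, 0.04 , 0.007]), 'width': np.float64(16.033), 'grasp_force': np.float64(29.999)}
shift [ 90.5 -59.5  -2.9] turn [0.0001 0.0002 0.0202]
{'t': np.float64(3.933), 'qpos': array([ 0.551,  0.462,  1.766,  0.   ,  0.913, -1.112]), 'ee_pos': array([494.624, 317.612, 149.09 ]), 'orientation': array([-0.145,  3.138,  0.   ]), 'ft_force': array([ 0.031,  0.244, -3.091]), 'moment': array([0.024, 0.04 , 0.007]), 'width': np.float64(16.033), 'grasp_force': np.float64(29.999)}
shift [ 108.3 -291.9   -3. ] turn [0.0001 0.0002 0.0202]
```

Emit:
servo_tool([
  [[18, -12, 0], [0, 0, 0.005]],
  [[40, -26, 0], [0, 0, 0.01]],
  [[64, -42, 0], [0, 0, 0.015]],
  [[85, -65, 0], [0, 0, 0.02]],
  [[98, -98, 0], [0, 0, 0.02]],
])

```text
t: 4.35
ee_pos: [402.9, 210.3, 147.2]
orientation: [0.116, -3.135, 0.002]
ft_force: [0.2, -0.2, -1.8]
width: 16.0
grasp_force: 30.0
```

Emit:
servo_tool([
  [[2, -38, 0], [0, 0, 0]],
  [[5, -77, 0], [0, 0, 0]],
  [[7, -116, 0], [0, 0, 0]],
  [[8, -152, 0], [0, 0, 0]],
  [[10, -185, 0], [0, 0, 0]],
])

```text
t: 4.77
ee_pos: [408.0, 24.0, 147.8]
orientation: [0.113, -3.137, 0.0]
ft_force: [-0.1, 0.5, -1.1]
width: 15.8
grasp_force: 30.0
```

```bash
python3 - <<'E'
from h import *
get_image("top"); get_image("top")
E
python3 go.py 413.7 17 129.2 0.072
```

```text
{'t': np.float64(4.867), 'qpos': array([ 2.600e-02,  2.310e-01,  2.144e+00, -1.000e-03,  7.700e-01,
       -1.611e+00]), 'ee_pos': array([408.095,  22.309, 147.747]), 'orientation': array([ 1.060e-01, -3.136e+00,  1.000e-03]), 'ft_force': array([-0.108, -0.243, -1.976]), 'moment': array([-0.003,  0.031, -0.06 ]), 'width': np.float64(16.063), 'grasp_force': np.float64(29.998)}
shift [-5.3 -5.7 18.5] turn [-0.0005 -0.0035 -0.0047]
```

Emit:
servo_tool([
  [[-2, -2, 6], [0, 0, -0.004]],
  [[-5, -5.5, 13], [0, 0, -0.004]],
  [[-5.5, -5.5, 18.5], [0, 0, -0.004]],
  [[-5.5, -5.5, 18.5], [0, 0, -0.004]],
])

```text
t: 5.2
ee_pos: [414.7, 21.6, 128.9]
orientation: [0.122, -3.136, -0.0]
ft_force: [-0.2, -0.3, -1.6]
width: 15.9
grasp_force: 30.0
```

```bash
python3 - <<'E'
from h import *
o=st(); I=[]
for n in("scene","top"):
    p=get_image(n); w=pts(p); hsv=cv2.cvtColor(p["frame"],cv2.COLOR_BGR2HSV)
    g=(hsv[...,0]>65)&(hsv[...,0]<95)&(hsv[...,1]>110)
    m=g&(w[...,0]>360)&(w[...,0]<480)&(abs(w[...,1]-20)<80)&(w[...,2]>50)&(w[...,2]<190)
    x=w[m]; print(n,len(x),np.percentile(x,[1,5,50,95,99],axis=0).round(1).tolist())
    t=x[x[:,2]>168]; 
    if len(t)>5: print("platetop",len(t),np.percentile(t,[1,50,99],axis=0).round(1).tolist()); print(cv2.minAreaRect(np.ascontiguousarray(t[:,:2],dtype=np.float32).reshape(-1,1,2)))
    K=np.array(p["K"]);T=np.array(p["pose"]); c=T[:3,:3].T@(np.array([450,20,125])-T[:3,3]); u,v=(K@c/c[2])[:2].astype(int)
    I.append(cv2.resize(p["frame"][v-55:v+55,u-55:u+55],(400,400),interpolation=cv2.INTER_CUBIC))
cv2.imwrite("pics/d.png",np.hstack(I))
E
```

```text
{'t': np.float64(5.2), 'qpos': array([ 0.023,  0.277,  2.143,  0.   ,  0.724, -1.625]), 'ee_pos': array([414.709,  21.597, 128.943]), 'orientation': array([ 0.122, -3.136, -0.   ]), 'ft_force': array([-0.236, -0.286, -1.64 ]), 'moment': array([ 0.021,  0.048, -0.013]), 'width': np.float64(15.898), 'grasp_force': np.float64(29.999)}
scene 1179 [[376.5, -30.4, 76.1], [379.9, -28.3, 77.0], [420.7, 2.9, 82.0], [447.9, 65.8, 133.4], [448.8, 68.9, 153.1]]
top 81 [[393.7, 34.9, 77.4], [394.4, 35.8, 77.6], [411.5, 44.9, 80.3], [443.6, 53.3, 135.2], [445.1, 66.0, 175.3]]
```

View pics/d.png

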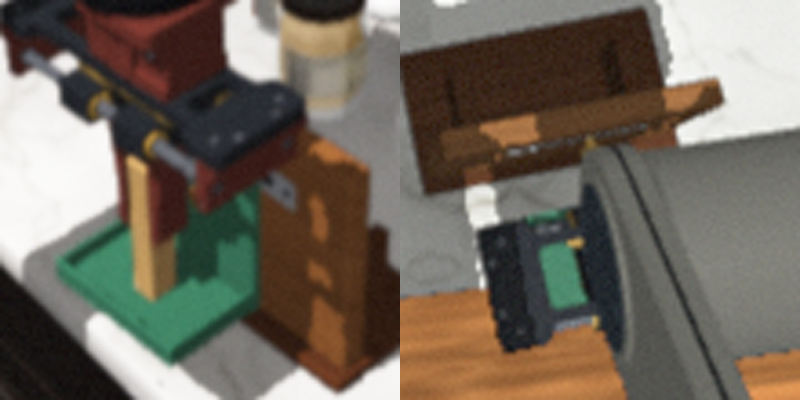

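The crops show the caddy held upright by its post, clear of the board (tray at (160,270) on the left). The screw shows just behind the gripper on the right one. I'll let it settle and measure where the caddy sits sideways in the scene camera.

Emit:
servo_tool([
  [[0, 0, 0], [0, 0, 0]],
  [[0, 0, 0], [0, 0, 0]],
  [[0, 0, 0], [0, 0, 0]],
])

```text
t: 5.55
ee_pos: [415.7, 21.1, 130.9]
orientation: [-0.121, 3.139, -0.0]
ft_force: [0.3, 0.9, -1.9]
width: 15.8
grasp_force: 30.0
```

```bash
python3 - <<'E'
from h import *
o=st()
p=get_image("scene"); w=pts(p); hsv=cv2.cvtColor(p["frame"],cv2.COLOR_BGR2HSV)
g=(hsv[...,0]>60)&(hsv[...,0]<100)&(hsv[...,1]>90)
m=g&(w[...,0]>360)&(w[...,0]<480)&(abs(w[...,1]-20)<80)&(w[...,2]>60)&(w[...,2]<190)
x=w[m]
M=R.from_rotvec(o["orientation"]).as_matrix(); s=(x-o["ee_pos"])@M
print("rel tool pct", np.percentile(s,[.5,2,50,98,99.5],axis=0).round(1).tolist())
r=x[(x[:,2]<100)]; print(cv2.minAreaRect(np.ascontiguousarray(r[:,:2],dtype=np.float32).reshape(-1,1,2)))
# rim top (z about 91)
for lo,hi in((84,97),(70,83)):
    q=s[(x[:,2]>lo)&(x[:,2]<hi)]; print(lo,len(q),"y",np.percentile(q[:,1],[0,1,99,100]).round(1),"x",np.percentile(q[:,0],[0,1,99,100]).round(1))
print("screw lateral,rel tool", ((np.array([478.9,21.5,125])-o["ee_pos"])@M).round(2))
# screw mean in the scene frame again
hs=(hsv[...,0]>15)&(hsv[...,0]<32)&(hsv[...,1]>120)&(w[...,0]>470)&(w[...,0]<495)&(abs(w[...,2]-125)<14)&(abs(w[...,1]-22)<20)
print(hs.sum(), w[hs].mean(0) if hs.sum() else 0)
E
```

```text
{'t': np.float64(5.55), 'qpos': array([ 0.022,  0.273,  2.142, -0.   ,  0.726, -1.626]), 'ee_pos': array([415.656,  21.113, 130.895]), 'orientation': array([-0.121,  3.139, -0.   ]), 'ft_force': array([ 0.32 ,  0.902, -1.859]), 'moment': array([0.024, 0.011, 0.035]), 'width': np.float64(15.791), 'grasp_force': np.float64(29.999)}
rel tool pct [[-31.7, -51.3, -31.1], [-30.9, -50.6, -19.4], [-5.5, -18.6, 46.8], [35.9, 47.3, 52.7], [36.4, 48.3, 53.3]]
((412.7195129394531, 19.56967544555664), (69.63119506835938, 100.78137969970703), 5.696030616760254)
84 339 y [-52.4 -51.8  48.2  48.4] x [-31.2 -31.   36.5  37.8]
70 601 y [-50.9 -50.   47.5  49.2] x [-32.  -29.9  35.2  36.4]
screw lateral,rel tool [-63.08  -4.48   5.92]
0 0
```

```bash
cat > avg.py <<'E'
from h import *
P=[];F=[];V=[]
for i in range(8):
    o=ctrl.get_obs(); P.append(o["ee_pos"]);F.append(o["ft_force"]);V.append(o["orientation"]*np.sign(-o["orientation"][1])); get_image("top")
print("t",o["t"],"pos",np.mean(P,0).round(2),np.std(P,0).round(2),"F",np.mean(F,0).round(2),"rv",np.mean(V,0).round(4),"w",o["width"].round(1))
E
python3 avg.py
```

```text
Traceback (most recent call last):
  File "avg.py", line 5, in <module>
    print("t",o["t"],"pos",np.mean(P,0).round(2),np.std(P,0).round(2),"F",np.mean(F,0).round(2),"rv",np.mean(V,0).round(4),"w",o["width"].round(1))
                                                                                                                               ^^^^^^^^^^^^^^^^
AttributeError: 'float' object has no attribute 'round'
```

```bash
sed -i 's/o\["width"\].round(1)/o["width"]/' avg.py; python3 avg.py
```

```text
t 6.35 pos [415.54  20.77 130.68] [0.02 0.01 0.02] F [-0.19  0.18 -2.36] rv [ 0.1196 -3.1393  0.    ] w 16.22099306312061
```

Emit:
servo_tool([
  [[-5, -1.5, 1], [0, 0, 0.004]],
  [[-10, -2.8, 1.5], [0, 0, 0.004]],
  [[-15, -2.8, 1.5], [0, 0, 0.004]],
  [[-18, -2.8, 1.5], [0, 0, 0.004]],
  [[-18, -2.8, 1.5], [0, 0, 0.004]],
])

```text
t: 6.82
ee_pos: [434.9, 19.4, 129.2]
orientation: [-0.113, 3.139, -0.0]
ft_force: [-1.4, -0.4, -2.4]
width: 15.8
grasp_force: 30.0
```

```bash
python3 avg.py
```

```text
t 7.1667 pos [433.75  19.38 129.12] [0.49 0.01 0.06] F [-0.01  0.39 -2.33] rv [ 0.1134 -3.1392  0.    ] w 15.890016037364264
```

Emit:
servo_tool([
  [[-1.5, 0, 0], [0, 0, 0]],
  [[-3, 0, 0], [0, 0, 0]],
  [[-4.5, 0, 0], [0, 0, 0]],
  [[-6, 0, 0], [0, 0, 0]],
  [[-6, 0, 0], [0, 0, 0]],
])

```text
t: 7.63
ee_pos: [440.2, 19.8, 129.2]
orientation: [-0.113, 3.139, -0.0]
ft_force: [-0.2, 0.3, -1.7]
width: 15.9
grasp_force: 30.0
```

Emit:
servo_tool([
  [[-0.7, 0, 0], [0, 0, 0]],
  [[-1.4, 0, 0], [0, 0, 0]],
  [[-2, 0, 0], [0, 0, 0]],
  [[-2, 0, 0], [0, 0, 0]],
])

```text
t: 7.97
ee_pos: [441.8, 20.0, 129.2]
orientation: [-0.113, 3.139, 0.0]
ft_force: [0.3, -0.2, -2.4]
width: 15.8
grasp_force: 30.0
```

Emit:
servo_tool([
  [[-0.7, 0, 0], [0, 0, 0]],
  [[-1.4, 0, 0], [0, 0, 0]],
  [[-1.4, 0, 0], [0, 0, 0]],
])

```text
t: 8.22
ee_pos: [443.3, 20.1, 129.2]
orientation: [-0.113, 3.139, 0.0]
ft_force: [0.0, 0.7, -2.7]
width: 16.2
grasp_force: 30.0
```

Emit:
servo_tool([
  [[-0.7, 0, 0], [0, 0, 0]],
  [[-1.4, 0, 0], [0, 0, 0]],
  [[-1.4, 0, 0], [0, 0, 0]],
])

```text
t: 8.47
ee_pos: [444.7, 20.2, 129.2]
orientation: [-0.113, 3.139, -0.0]
ft_force: [-0.0, -0.9, -2.1]
width: 15.6
grasp_force: 30.0
```

Emit:
servo_tool([
  [[-0.7, 0, 0], [0, 0, 0]],
  [[-1.2, 0, 0], [0, 0, 0]],
  [[-1.2, 0, 0], [0, 0, 0]],
])

```text
t: 8.72
ee_pos: [445.8, 20.3, 129.2]
orientation: [-0.113, 3.139, 0.0]
ft_force: [-0.0, -0.2, -1.6]
width: 15.9
grasp_force: 30.0
```

Emit:
servo_tool([
  [[-0.6, 0, 0], [0, 0, 0]],
  [[-1.2, 0, 0], [0, 0, 0]],
  [[-1.2, 0, 0], [0, 0, 0]],
])

```text
t: 8.97
ee_pos: [447.0, 20.3, 129.2]
orientation: [-0.113, 3.139, -0.0]
ft_force: [0.2, -0.0, -2.1]
width: 15.6
grasp_force: 30.0
```

Emit:
servo_tool([
  [[-0.6, 0, 0], [0, 0, 0]],
  [[-1.2, 0, 0], [0, 0, 0]],
  [[-1.2, 0, 0], [0, 0, 0]],
])

```text
t: 9.22
ee_pos: [448.2, 20.4, 129.2]
orientation: [-0.113, 3.139, -0.0]
ft_force: [1.0, 0.4, -1.4]
width: 15.6
grasp_force: 30.0
```

Emit:
servo_tool([
  [[-0.6, 0, 0], [0, 0, 0]],
  [[-1.2, 0, 0], [0, 0, 0]],
  [[-1.2, 0, 0], [0, 0, 0]],
])

```text
t: 9.47
ee_pos: [449.4, 20.5, 129.2]
orientation: [-0.113, 3.139, -0.0]
ft_force: [0.7, 0.4, -1.5]
width: 15.9
grasp_force: 30.0
```

The plate is past the head with no contact, so the hole is over the screw. I'll go on gently to the board.

Emit:
servo_tool([
  [[-0.6, 0, 0], [0, 0, 0]],
  [[-1.2, 0, 0], [0, 0, 0]],
  [[-1.2, 0, 0], [0, 0, 0]],
])

```text
t: 9.72
ee_pos: [450.6, 20.6, 129.2]
orientation: [-0.113, 3.139, 0.0]
ft_force: [-0.5, -0.2, -1.3]
width: 15.7
grasp_force: 30.0
```

Emit:
servo_tool([
  [[-0.6, 0, 0], [0, 0, 0]],
  [[-1.0, 0, 0], [0, 0, 0]],
  [[-1.0, 0, 0], [0, 0, 0]],
])

```text
t: 9.97
ee_pos: [451.5, 20.7, 129.2]
orientation: [-0.114, 3.139, -0.0]
ft_force: [0.2, -0.1, -2.2]
width: 15.7
grasp_force: 30.0
```

Emit:
servo_tool([
  [[-0.6, 0, 0], [0, 0, 0]],
  [[-1.0, 0, 0], [0, 0, 0]],
  [[-1.0, 0, 0], [0, 0, 0]],
])

```text
t: 10.22
ee_pos: [452.5, 20.7, 129.2]
orientation: [-0.113, 3.139, -0.0]
ft_force: [0.9, 0.6, -1.8]
width: 16.1
grasp_force: 30.0
```

Emit:
servo_tool([
  [[-0.5, 0, 0], [0, 0, 0]],
  [[-0.8, 0, 0], [0, 0, 0]],
  [[-0.8, 0, 0], [0, 0, 0]],
])

```text
t: 10.47
ee_pos: [453.3, 20.8, 129.2]
orientation: [-0.113, 3.139, -0.0]
ft_force: [0.0, 0.0, -1.6]
width: 15.9
grasp_force: 30.0
```

Emit:
servo_tool([
  [[-0.5, 0, 0], [0, 0, 0]],
  [[-0.8, 0, 0], [0, 0, 0]],
  [[-0.8, 0, 0], [0, 0, 0]],
])

```text
t: 10.72
ee_pos: [454.1, 20.8, 129.2]
orientation: [-0.113, 3.139, -0.0]
ft_force: [-0.4, 0.2, -1.3]
width: 16.2
grasp_force: 30.0
```

Emit:
servo_tool([
  [[-0.5, 0, 0], [0, 0, 0]],
  [[-0.8, 0, 0], [0, 0, 0]],
  [[-0.8, 0, 0], [0, 0, 0]],
])

```text
t: 10.97
ee_pos: [454.9, 20.9, 129.2]
orientation: [0.113, -3.14, 0.0]
ft_force: [-0.9, 0.1, -2.5]
width: 15.9
grasp_force: 30.0
```

Emit:
servo_tool([
  [[-0.5, 0, 0], [0, 0, 0]],
  [[-0.8, 0, 0], [0, 0, 0]],
  [[-0.8, 0, 0], [0, 0, 0]],
])

```text
t: 11.22
ee_pos: [454.9, 20.9, 129.0]
orientation: [0.113, -3.138, -0.0]
ft_force: [-2.5, -0.8, 0.5]
width: 15.9
grasp_force: 30.0
```

Emit:
servo_tool([
  [[-0.4, 0, 0], [0, 0, 0]],
  [[-0.7, 0, 0], [0, 0, 0]],
  [[-0.7, 0, 0], [0, 0, 0]],
])

```text
t: 11.47
ee_pos: [454.9, 21.0, 128.9]
orientation: [0.113, -3.137, -0.0]
ft_force: [-6.4, -1.1, 1.0]
width: 15.9
grasp_force: 30.0
```

Emit:
servo_tool([
  [[-0.4, 0, 0], [0, 0, 0]],
  [[-0.7, 0, 0], [0, 0, 0]],
  [[-0.7, 0, 0], [0, 0, 0]],
])

```text
t: 11.72
ee_pos: [454.9, 20.9, 128.7]
orientation: [0.113, -3.135, -0.0]
ft_force: [-8.4, -0.9, 1.7]
width: 15.7
grasp_force: 30.0
```

Contact came at back-face x ≈ 491, which matches the board and not the head (about 480). I'll ease off and slide down.

Emit:
servo_tool([
  [[1.2, 0, 0], [0, 0, 0]],
  [[1.2, 0, 1], [0, 0, 0]],
  [[1.2, 0, 2], [0, 0, 0]],
  [[1.2, 0, 3], [0, 0, 0]],
  [[1.2, 0, 3], [0, 0, 0]],
])

```text
t: 12.13
ee_pos: [454.9, 20.9, 125.8]
orientation: [0.113, -3.138, -0.0]
ft_force: [-4.9, -0.8, -1.3]
width: 15.9
grasp_force: 30.0
```

Emit:
servo_tool([
  [[0, 0, 1], [0, 0, 0]],
  [[0, 0, 2], [0, 0, 0]],
  [[0, 0, 3], [0, 0, 0]],
  [[0, 0, 3], [0, 0, 0]],
])

```text
t: 12.47
ee_pos: [454.9, 20.9, 122.8]
orientation: [0.113, -3.138, -0.0]
ft_force: [-4.9, -0.9, -1.2]
width: 16.0
grasp_force: 30.0
```

Emit:
servo_tool([
  [[0.3, 0, 1], [0, 0, 0]],
  [[0.3, 0, 2], [0, 0, 0]],
  [[0.3, 0, 3], [0, 0, 0]],
  [[0.3, 0, 3], [0, 0, 0]],
])

```text
t: 12.8
ee_pos: [454.9, 20.9, 119.8]
orientation: [0.113, -3.138, 0.0]
ft_force: [-4.0, -0.5, -2.7]
width: 15.8
grasp_force: 30.0
```

Emit:
servo_tool([
  [[0, 0, 1], [0, 0, 0]],
  [[0, 0, 2], [0, 0, 0]],
  [[0, 0, 2], [0, 0, 0]],
])

```text
t: 13.05
ee_pos: [454.9, 20.9, 117.9]
orientation: [0.113, -3.138, -0.0]
ft_force: [-5.1, -1.1, -1.3]
width: 15.9
grasp_force: 30.0
```

Emit:
servo_tool([
  [[0, 0, 0.7], [0, 0, 0]],
  [[0, 0, 1.4], [0, 0, 0]],
  [[0, 0, 1.4], [0, 0, 0]],
])

```text
t: 13.3
ee_pos: [455.0, 20.9, 116.6]
orientation: [0.113, -3.138, -0.0]
ft_force: [-5.6, 0.2, -0.3]
width: 15.9
grasp_force: 30.0
```

Emit:
servo_tool([
  [[0, 0, 0.7], [0, 0, 0]],
  [[0, 0, 1.4], [0, 0, 0]],
  [[0, 0, 1.4], [0, 0, 0]],
])

```text
t: 13.55
ee_pos: [455.0, 20.9, 115.3]
orientation: [0.113, -3.138, 0.0]
ft_force: [-5.8, -0.5, 1.0]
width: 16.2
grasp_force: 30.0
```

Emit:
servo_tool([
  [[0, 0, 0.7], [0, 0, 0]],
  [[0, 0, 1.4], [0, 0, 0]],
  [[0, 0, 1.4], [0, 0, 0]],
])

```text
t: 13.8
ee_pos: [455.0, 20.9, 114.1]
orientation: [0.113, -3.139, 0.0]
ft_force: [-6.4, -0.4, 3.5]
width: 15.8
grasp_force: 30.0
```

Emit:
servo_tool([
  [[0, 0, 0.6], [0, 0, 0]],
  [[0, 0, 1.2], [0, 0, 0]],
  [[0, 0, 1.2], [0, 0, 0]],
])

```text
t: 14.05
ee_pos: [455.0, 20.9, 113.0]
orientation: [0.113, -3.139, -0.0]
ft_force: [-7.9, -0.8, 5.3]
width: 16.0
grasp_force: 30.0
```

Emit:
servo_tool([
  [[0.3, 0, 0.6], [0, 0, 0]],
  [[0.3, 0, 1.2], [0, 0, 0]],
  [[0.3, 0, 1.2], [0, 0, 0]],
])

```text
t: 14.3
ee_pos: [455.0, 20.9, 112.0]
orientation: [0.113, -3.139, -0.0]
ft_force: [-6.3, -0.9, 7.3]
width: 15.9
grasp_force: 30.0
```

Emit:
servo_tool([
  [[0, 0, 0.6], [0, 0, 0]],
  [[0, 0, 1.2], [0, 0, 0]],
  [[0, 0, 1.2], [0, 0, 0]],
])

```text
t: 14.55
ee_pos: [455.0, 20.9, 110.9]
orientation: [0.113, -3.139, -0.0]
ft_force: [-7.0, -0.4, 8.6]
width: 16.4
grasp_force: 30.0
```

Emit:
servo_tool([
  [[0, 0, 0.6], [0, 0, 0]],
  [[0, 0, 1.2], [0, 0, 0]],
  [[0, 0, 1.2], [0, 0, 0]],
])

```text
t: 14.8
ee_pos: [455.0, 20.9, 109.8]
orientation: [0.113, -3.139, -0.0]
ft_force: [-7.7, -1.6, 10.3]
width: 15.6
grasp_force: 30.0
```

Emit:
servo_tool([
  [[0, 0, 0.6], [0, 0, 0]],
  [[0, 0, 1.1], [0, 0, 0]],
  [[0, 0, 1.1], [0, 0, 0]],
])

```text
t: 15.05
ee_pos: [455.0, 20.9, 108.7]
orientation: [0.113, -3.139, -0.0]
ft_force: [-7.4, -1.2, 11.3]
width: 15.6
grasp_force: 30.0
```

Emit:
servo_tool([
  [[0.2, 0, 0.6], [0, 0, 0]],
  [[0.2, 0, 1.0], [0, 0, 0]],
  [[0.2, 0, 1.0], [0, 0, 0]],
])

```text
t: 15.3
ee_pos: [455.1, 20.9, 107.9]
orientation: [-0.113, 3.139, 0.0]
ft_force: [-8.3, -0.6, 12.8]
width: 16.1
grasp_force: 30.0
```

Emit:
servo_tool([
  [[0.2, 0, 0.5], [0, 0, 0]],
  [[0.2, 0, 0.7], [0, 0, 0]],
  [[0.2, 0, 0.7], [0, 0, 0]],
])

```text
t: 15.55
ee_pos: [455.0, 20.9, 107.3]
orientation: [-0.113, 3.139, 0.0]
ft_force: [-7.7, -0.2, 13.3]
width: 16.1
grasp_force: 30.0
```

Emit:
servo_tool([
  [[0, 0, 0.3], [0, 0, 0]],
  [[0, 0, 0.5], [0, 0, 0]],
  [[0, 0, 0.5], [0, 0, 0]],
])

```text
t: 15.8
ee_pos: [455.0, 20.9, 106.9]
orientation: [-0.113, 3.139, 0.0]
ft_force: [-7.1, -0.7, 14.3]
width: 16.0
grasp_force: 30.0
```

Emit:
servo_tool([
  [[0, 0, 0.3], [0, 0, 0]],
  [[0, 0, 0.5], [0, 0, 0]],
  [[0, 0, 0.5], [0, 0, 0]],
])

```text
t: 16.05
ee_pos: [455.0, 20.9, 106.6]
orientation: [-0.113, 3.139, 0.0]
ft_force: [-9.4, -0.4, 18.2]
width: 16.3
grasp_force: 30.0
```

Emit:
servo_tool([
  [[0, 0, 0.3], [0, 0, 0]],
  [[0, 0, 0.5], [0, 0, 0]],
  [[0, 0, 0.5], [0, 0, 0]],
])

```text
t: 16.3
ee_pos: [455.1, 20.9, 106.4]
orientation: [-0.113, 3.139, 0.0]
ft_force: [-11.4, -0.1, 22.9]
width: 15.8
grasp_force: 30.0
```

That's the hard stop: the force rose steeply with almost no travel. I'll relax the push and let go.

Emit:
servo_tool([
  [[0.5, 0, -1], [0, 0, 0]],
  [[0.8, 0, -1.8], [0, 0, 0]],
  [[0.8, 0, -1.8], [0, 0, 0]],
])

```text
t: 16.55
ee_pos: [455.1, 20.9, 107.0]
orientation: [-0.113, 3.138, 0.0]
ft_force: [-0.1, 0.1, 1.5]
width: 15.7
grasp_force: 30.0
```

Emit:
servo_tool([
  [[0, 0, 0], [0, 0, 0]],
  [[0, 0, 0], [0, 0, 0]],
  [[0, 0, 0], [0, 0, 0]],
  [[0, 0, 0], [0, 0, 0]],
  [[0, 0, 0], [0, 0, 0]],
], grip=0)

```text
t: 16.97
ee_pos: [454.2, 20.8, 106.7]
orientation: [-0.114, 3.139, -0.0]
ft_force: [-1.1, 0.4, -0.6]
width: 43.2
grasp_force: 0.0
```

Emit:
servo_tool([
  [[0, 0, 0], [0, 0, 0]],
  [[0, 0, -8], [0, 0, 0]],
  [[0, 0, -25], [0, 0, 0]],
  [[0, 0, -50], [0, 0, 0]],
  [[0, 0, -80], [0, 0, 0]],
])

```text
t: 17.38
ee_pos: [452.9, 20.8, 187.0]
orientation: [0.113, -3.137, -0.0]
ft_force: [0.1, -0.9, 0.6]
width: 43.8
grasp_force: 0.0
```

Emit:
servo_tool([
  [[10, 0, -20], [0, 0, 0]],
  [[40, 0, -40], [0, 0, 0]],
  [[70, 0, -50], [0, 0, 0]],
  [[70, 0, -50], [0, 0, 0]],
])

```text
t: 17.72
ee_pos: [380.4, 15.6, 238.4]
orientation: [-0.113, 3.139, -0.0]
ft_force: [0.5, -0.2, -0.4]
width: 44.0
grasp_force: 0.0
```

```bash
python3 - <<'E'
from h import *
st(); I=[]
for n in("scene","top"):
    p=get_image(n); w=pts(p); hsv=cv2.cvtColor(p["frame"],cv2.COLOR_BGR2HSV)
    g=(hsv[...,0]>60)&(hsv[...,0]<100)&(hsv[...,1]>90)
    x=w[g&(w[...,0]>390)&(w[...,0]<500)&(abs(w[...,1]-20)<80)&(w[...,2]>30)&(w[...,2]<190)]
    print(n,len(x),np.percentile(x,[1,50,99],axis=0).round(1).tolist())
    K=np.array(p["K"]);T=np.array(p["pose"]); c=T[:3,:3].T@(np.array([470,20,105])-T[:3,3]); u,v=(K@c/c[2])[:2].astype(int)
    I.append(cv2.resize(p["frame"][v-55:v+55,u-55:u+55],(400,400),interpolation=cv2.INTER_CUBIC))
cv2.imwrite("pics/e.png",np.hstack(I))
E
```

```text
{'t': np.float64(17.717), 'qpos': array([ 0.01 ,  0.026,  2.116, -0.   ,  1.   , -1.633]), 'ee_pos': array([380.438,  15.641, 238.416]), 'orientation': array([-0.113,  3.139, -0.   ]), 'ft_force': array([ 0.502, -0.217, -0.355]), 'moment': array([ 0.054, -0.02 , -0.002]), 'width': np.float64(44.035), 'grasp_force': np.float64(0.0)}
scene 1474 [[417.2, -31.0, 54.0], [478.6, 4.5, 65.3], [489.4, 69.2, 152.1]]
top 1012 [[423.0, -28.3, 53.6], [456.4, 29.4, 58.2], [490.5, 69.5, 154.5]]
```

View pics/e.png

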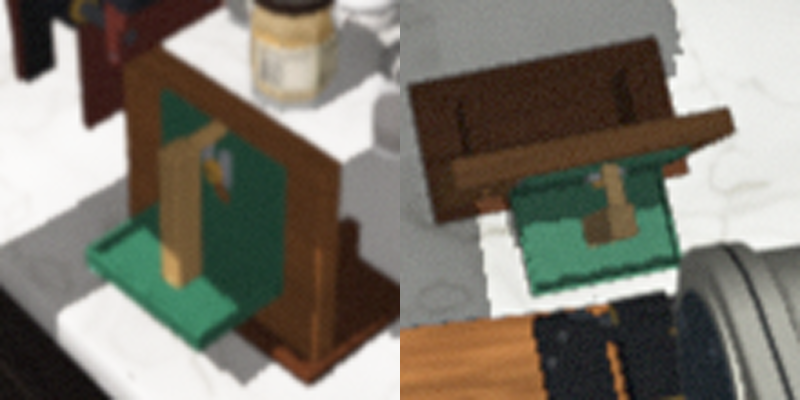

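The pictures show the caddy flat against the board and upright, with the screw in its slot at about (212,165). The underside is at 53 mm and the plate's top at about 153 mm, which is fully home. The gripper is clear.

```bash
python3 -c "
from workcell import close_job
print(close_job())"
```

```text
the job is handed in; nothing more can be done
None
```

The caddy hangs fully home on the brass screw, flat against the board and released. The push down peaked at about 25 N at the hard stop, right at your limit, and I felt no contact on the screw head going on; I handed the job in at about 18 s.

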